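# Stamp the jar cap

## Robot

A 6-joint arm with a two-finger parallel gripper is mounted at the origin on the work surface. World frame = base frame: x ahead of the robot, y to its left, z up, the work surface at z = 0. Lengths are in m, angles in rad, forces in N, time in s.
With the tool pointing down it reaches from about 0.25 to 0.8 m from the base axis. Payload 3.9 kg.
Tool frame: the origin (TCP) lies midway between the tips of the shut fingers; the grasp point (between the pads) lies 19 mm behind it; z points along the fingers, y is the line along which they close (so a half turn about z gives the same grasp; the last joint's range is limited). The gripper opens to 85 mm and grips with 20 to 120 N. Pads are 22 mm wide; open, the fingers measure 114 mm over their backs; the gripper's body (76 mm by 85 mm) begins 54 mm behind the grasp point. The pads swing forward as they close: fully open they stand 13 mm farther back than shut.
Start: joints at [-1.208, 0.26, -0.138, 1.173, 0, 1.571], TCP at [0.186, -0.491, 0.2] pointing down, gripper open.
Joint ranges: [-2.78, 2.78], [-0.83, 1.72], [-1.28, 1.37], [-1.9, 2.12], [-1.57, 1.48], [-3.14, 3.14]. Speed limits (rad/s): [2.57, 2.57, 3.14, 3.14, 3.14, 3.14].

## Interface

Orientations are given as a unit quaternion [x, y, z, w].
In Python, from station import ctrl gives the robot as it stands. The module is installed in compiled form; this text tells all that it offers. Calls block until the motion is done:
- ctrl.reach(position, orientation): joint-space move of the TCP to a pose.
- ctrl.move_linear(position, orientation=None, vel=0.15, stop_force=None): straight line of the TCP; orientation=None keeps the orientation; vel is the mean speed in m/s. With stop_force (N) it stops when the force on the tool has changed by that much, and returns True; else False.
- ctrl.movej(angles): joint-space move.
- ctrl.let_go() and ctrl.close(newtons=None): open the fingers fully, or close them until they stop; newtons is the grip in N (None keeps the last).
- ctrl.sleep(seconds).
- ctrl.inverse_kinematics(position, orientation): joint angles nearest the present ones, or None.
- ctrl.camera(name): name is "scene" or "side" or "wrist"; returns a dict with "pixels" (400x640x3 uint8, red, green, blue), "fovy" (degrees; the focal length in pixels is half the picture's height over the tangent of half this angle, whatever the lens; pixels are square), "cx", "cy" (the principal point, pixels), "R" (3x3) and "t" (3): a world point X has camera coordinates R X + t. Camera axes: x right, y down, z forward; pixel columns grow to the right and rows downward; lengths in m; the calibration is good to about 2 mm. A picture is of the moment at which its call begins. There is no depth.
A pose or a line that the arm cannot do raises ctrl.Unreachable and nothing moves.
- ctrl.sign_off(): hands the job in; it is judged then, once.
Readings, each from a call of its own:
- ctrl.read_clock(): time.
- ctrl.read_q(): joint angles.
- ctrl.read_dq(): joint speeds.
- ctrl.read_joint_efforts(): joint torques, N m.
- ctrl.read_tool_pos(): TCP position.
- ctrl.read_ee_rot(): TCP orientation.
- ctrl.read_force(): force on the tool from outside, world axes, zero at the start.
- ctrl.read_torque(): the same for the moment, N m.
- ctrl.read_finger_gap(): opening from 0.0 (shut) to 1.0 (fully open).
- ctrl.read_finger_force(): force on a finger pad.
Only numpy, scipy, OpenCV 4.12 (cv2) and the standard library are available. Lean on these libraries where they do the work, as an engineer would, in place of code of your own. Each camera call takes 0.05 s, during which the arm holds its last target. There are 200 camera calls.

## Task

Two spring stamps stand on the bench, and one of them holds a white jar cap in its nest, up against the anvil. Mark that cap: draw the stamp's striker back by its upright black knob until the sear catches and it stays back when you let go, then press the stamp's trip pad down to fire the striker into the cap. Do not touch the other stamp, whose nest is empty.

Things in the scene. Friction and masses are not known exactly. Their poses are not given: they have to be found in the camera images.
- stamp: The loaded spring stamp, fixed: navy base 250 (x) x 150 (y) x 14 mm, steel striker rod along its middle at z 55 mm; at its +x end a white jar cap (dia 56, 18 thick) on edge before the anvil. Origin: centre of the base's underside; z up; +x is the way the striker hits. Stands left or right, its +x within 0.5 rad of straight away from the robot. Apart from the knob nothing exceeds z 85 mm.
- striker (a joint): Loaded stamp's striker, m drawn back to the stamp's -x: 0 home on the cap, sear catches at 0.040, stop 0.050. Knob: black upright cylinder, dia 24 mm, z 80-120 mm, at x -15 mm, y 0 when home; moves with the striker. Spring 7 N at 0, 13 N at 0.040, sear adds a few N. Draw to about 0.045, let go: it stays at about 0.040. Let go short of the catch it snaps home.
- trip (a joint): Loaded stamp's trip pad (works the sear), m pressed down: 0 up, 0.009 stop. Flat aluminium square 30 x 30 mm, in the stamp's frame centred at x 24, y -55 mm, top at z 78 mm when up. Sprung: 3 N at the top, 6 to 9 N lower down. The sear lets go at about 0.005: press to about 0.008. Rises by itself when released, and dips by itself while the striker is being drawn.
- spare_stamp: The other stamp, on the other side of the bench: same shape, size, axes and origin, with a like knob and pad, but no cap; the nest before its anvil is empty. Not to be touched.

How it is judged:
On the way, in this order (a step that is already met when the one before it is completed fails the run):
1. the loaded stamp's striker is held back by the sear, with the fingers off the stamp (value of joint striker between 0.035 and 0.045 m and value of joint trip below 0.003 m and contact force between the fingers and stamp below 0.3 N), for 0.2 s.
2. the loaded stamp's striker has been fired home (value of joint striker below 0.004 m), for 0.1 s.
At the end, for the whole second after the job is handed in: The loaded stamp's striker, having been caught by the sear and then tripped, is home on the cap (within 4 mm), and its trip pad is up again (within 3 mm) (value of joint striker below 0.004 m and value of joint trip below 0.003 m); the robot touches nothing.
It fails at once if the robot touched the empty stamp (contact force between any of the fingers, the arm and spare_stamp above 1 N).
It also fails if it takes over 38 s, if anything falls off the work surface, if the arm or the gripper's body presses on something with over 40 N, if the wrist force passes 120 N, or if a joint passes its speed limit or range.

## Working session

There is one attempt and no reset: what is moved stays moved. The work goes in short steps, each a Python script; the robot and the scene stay as the last script left them, time stands still between calls to the robot, and variables do not carry over. Pictures are saved under pics/ and viewed, at most 10 in all, crops included, and the job is handed in when it is done.

```bash
mkdir -p pics; python3 - <<'E'
from station import ctrl
import cv2,pickle
d={}
for n in("scene","side"):
    c=ctrl.camera(n);d[n]=c;cv2.imwrite(f"pics/{n}0.png",c["pixels"][:,:,::-1])
    print(n,c["fovy"],c["cx"],c["cy"],c["R"],c["t"])
pickle.dump(d,open("d0.pkl","wb"))
E
```

```text
scene 53.809741912069754 324.0091861442474 201.06642913130503 [[ 0.79168492  0.61090369  0.0056278 ]
 [ 0.52872914 -0.68051968 -0.50728538]
 [-0.30607269  0.40458577 -0.86175975]] [-0.43692234 -0.28340177  0.91152455]
side 46.27765575840471 325.49241690296986 192.81705050272635 [[-8.32725356e-01 -5.53686261e-01  7.50344505e-05]
 [-3.28798030e-01  4.94392039e-01 -8.04654192e-01]
 [ 4.45488874e-01 -6.70080619e-01 -5.93743738e-01]] [0.48167722 0.22082418 0.66315726]
```

View pics/scene0.png

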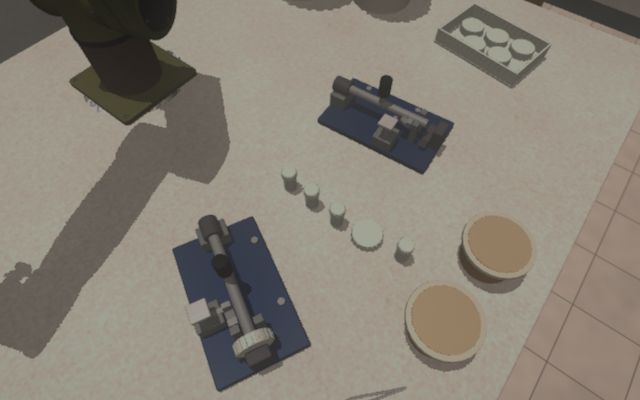

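View pics/side0.png

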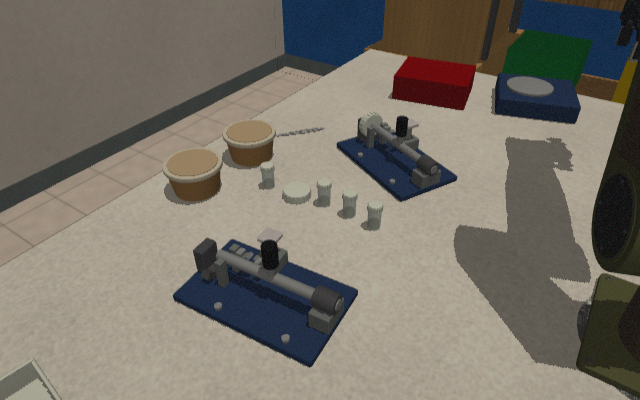

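The scene view shows the loaded stamp at the lower left: white cap at (253,343), knob at (222,265), pad at (200,312). In the side view it is at the top right, with its knob at (402,127). The empty stamp is at scene (390,120). Next I measure the loaded one.

```bash
cat > h.py <<'E'
import numpy as np,cv2
def ray(c,p,z):
    f=200/np.tan(np.radians(c["fovy"]/2)); R=np.array(c["R"]);t=np.array(c["t"])
    p=np.atleast_2d(p).astype(float)
    d=np.c_[(p[:,0]-c["cx"])/f,(p[:,1]-c["cy"])/f,np.ones(len(p))]@R
    o=-R.T@t
    return o+d*((z-o[2])/d[:,2])[:,None]
def proj(c,X):
    f=200/np.tan(np.radians(c["fovy"]/2)); q=np.atleast_2d(X)@np.array(c["R"]).T+c["t"]
    return q[:,:2]/q[:,2:]*f+[c["cx"],c["cy"]]
E
python3 - <<'E'
import pickle;from h import *
d=pickle.load(open("d0.pkl","rb"))
for n,box in(("scene",(150,200,330,395)),("side",(325,100,470,205))):
    c=d[n];im=c["pixels"].astype(int)
    m=((im[:,:,2]>im[:,:,0]*1.5)&(im[:,:,2]>im[:,:,0]+15)).astype(np.uint8)
    k=np.zeros_like(m);x0,y0,x1,y1=box;k[y0:y1,x0:x1]=1
    m=cv2.morphologyEx(m*k,cv2.MORPH_OPEN,np.ones((3,3),np.uint8))
    cs=max(cv2.findContours(m,0,1)[0],key=cv2.contourArea)[:,0]
    P=ray(c,cs,0.014)[:,:2]
    r=cv2.minAreaRect(P.astype(np.float32));b=cv2.boxPoints(r)
    print(n,r);print(b, proj(c,np.c_[b,np.full(4,.014)]).round())
c=d["scene"]
print("knobtop",ray(c,(222,258),.12),"pad",ray(c,(199,311),.078))
c=d["side"];print("side knobtop",ray(c,(402,119),.12))
s=d["scene"]["pixels"][205:395,150:330,::-1];t=d["side"]["pixels"][95:205,325:470,::-1]
o=np.zeros((570,800,3),np.uint8);a=cv2.resize(s,None,fx=2.4,fy=2.4);b=cv2.resize(t,None,fx=2.5,fy=2.5)
o[:a.shape[0],:a.shape[1]]=a;o[:b.shape[0],435:435+b.shape[1]]=b;cv2.imwrite("pics/crop.png",o)
E
```

```text
Traceback (most recent call last):
ValueError: max() iterable argument is empty
```

```bash
python3 - <<'E'
import pickle;from h import *
d=pickle.load(open("d0.pkl","rb"))
print(d["scene"]["pixels"][[270,350],[190,230]],d["side"]["pixels"][170,390])
for n,box in(("scene",(150,200,330,395)),("side",(325,100,470,205))):
    c=d[n];im=cv2.blur(c["pixels"],(3,3)).astype(int)
    m=((im[:,:,2]>im[:,:,0]+12)).astype(np.uint8)
    x0,y0,x1,y1=box;k=np.zeros_like(m);k[y0:y1,x0:x1]=m[y0:y1,x0:x1]
    m=cv2.morphologyEx(k,cv2.MORPH_OPEN,np.ones((3,3),np.uint8))
    cs=np.concatenate([q[:,0] for q in cv2.findContours(m,0,1)[0] if cv2.contourArea(q)>60])
    P=ray(c,cs,0.014)[:,:2]
    r=cv2.minAreaRect(P.astype(np.float32));b=cv2.boxPoints(r)
    print(n,r);print(b, proj(c,np.c_[b,np.full(4,.014)]).round())
c=d["scene"]
print("knobtop",ray(c,(222,258),.12),"pad",ray(c,(199,311),.078))
c=d["side"];print("side knobtop",ray(c,(402,119),.12))
s=d["scene"]["pixels"][205:395,150:330,::-1];t=d["side"]["pixels"][95:205,325:470,::-1]
o=np.zeros((570,800,3),np.uint8);a=cv2.resize(s,None,fx=2.4,fy=2.4);b=cv2.resize(t,None,fx=2.5,fy=2.5)
o[:a.shape[0],:a.shape[1]]=a;o[:b.shape[0],435:435+b.shape[1]]=b;cv2.imwrite("pics/crop.png",o)
E
```

```text
[[58 62 76]
 [60 65 80]] [27 42 67]
scene ((0.5453388094902039, -0.22431863844394684), (0.144748717546463, 0.24401210248470306), 63.5367546081543)
[[ 0.4038648  -0.23474085]
 [ 0.6223094  -0.3434784 ]
 [ 0.6868128  -0.21389642]
 [ 0.46836823 -0.10515887]] [[173. 249.]
 [218. 389.]
 [308. 344.]
 [252. 217.]]
side ((0.5398256778717041, -0.2131020426750183), (0.15479211509227753, 0.2545712888240814), 63.79187774658203)
[[ 0.39144486 -0.22632791]
 [ 0.61984515 -0.338755  ]
 [ 0.6882065  -0.19987617]
 [ 0.4598062  -0.08744907]] [[460. 178.]
 [387. 127.]
 [334. 143.]
 [401. 201.]]
knobtop [[ 0.53147148 -0.21179218  0.12      ]] pad [[ 0.54392845 -0.2828944   0.078     ]]
side knobtop [[ 0.52756921 -0.20897444  0.12      ]]
```

View pics/crop.png

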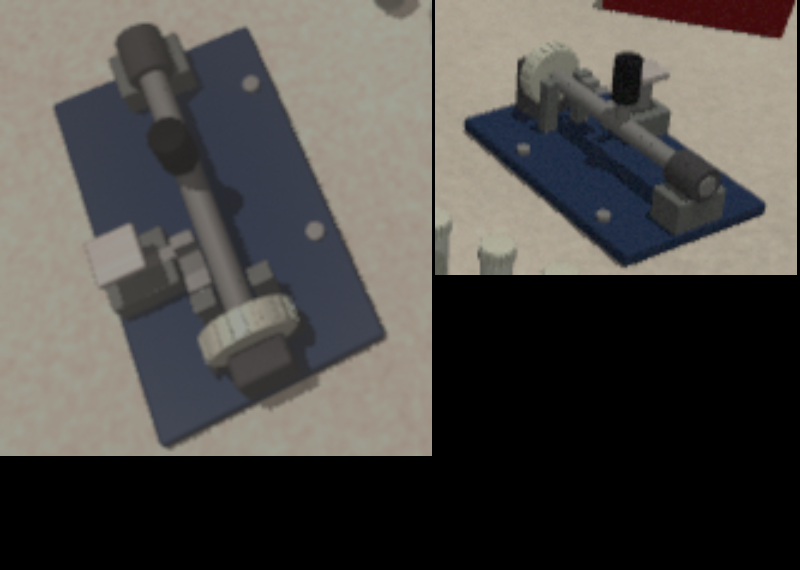

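The base rectangle, knob and pad agree to within 4 mm on the stamp's pose: origin (0.544, -0.219), yaw -0.463. I'll go and grip the knob along the stamp's x.

```bash
cat >> h.py <<'E'
from scipy.spatial.transform import Rotation as Ro
C=np.array([.544,-.219]);yaw=-.463
u=np.array([np.cos(yaw),np.sin(yaw),0]);v=np.array([-u[1],u[0],0])
def S(x,y,z): return np.r_[C,0]+x*u+y*v+[0,0,z]
def Q(s):
    y=s*u;z=np.array([0,0,-1.]);return Ro.from_matrix(np.c_[np.cross(y,z),y,z]).as_quat()
E
python3 - <<'E'
from station import ctrl;from h import *
js={s:ctrl.inverse_kinematics(S(-.015,0,.2),Q(s)) for s in(1,-1)};print(js)
q0=ctrl.read_q()
s=min((k for k in js if js[k] is not None),key=lambda k:abs(js[k][5]-q0[5]));print("s",s)
open("s.txt","w").write(str(s))
ctrl.let_go();ctrl.reach(S(-.015,0,.2),Q(s))
c=ctrl.camera("wrist");cv2.imwrite("pics/w1.png",c["pixels"][:,:,::-1])
import pickle;pickle.dump(c,open("w1.pkl","wb"))
for n,X in(("knob",S(-.015,0,.12)),("pad",S(.024,-.055,.078)),("base",[S(a,b,.014) for a in(-.125,.125) for b in(-.075,.075)])):print(n,proj(c,X).round())
print(ctrl.read_clock(),ctrl.read_tool_pos(),ctrl.read_force())
E
```

```text
{1: array([-0.38061813,  0.34017524, -0.02290156,  1.20771953,  0.        ,
        1.65317819]), -1: array([-0.38061813,  0.34017524, -0.02290156,  1.20771953,  0.        ,
       -1.48841446])}
s 1
knob [[316. 195.]]
pad [[351. 230.]]
base [[235. 224.]
 [224. 109.]
 [419. 224.]
 [433. 108.]]
1.9917 [ 0.52999057 -0.21335956  0.20003565] [0.15400137 0.22660449 0.19650127]
```

View pics/w1.png

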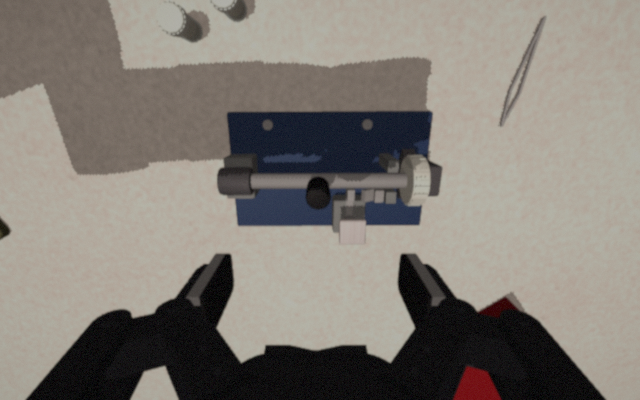

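The wrist view puts the knob top at (318,196), the pad at (352,228) and the base edges within 2–3 px of prediction. The pose is good to about 2–3 mm, so I'll grip and draw.

```bash
python3 - <<'E'
from station import ctrl;from h import *
C+=.0015*u[:2]
q=Q(1)
p=lambda x,z:np.r_[C,0]+x*u+[0,0,z]
ctrl.move_linear(p(-.015,.092),q,vel=.1)
print("down",ctrl.read_force())
ctrl.close(40)
print("grip",ctrl.read_finger_gap(),ctrl.read_finger_force(),ctrl.read_force()@u)
for x in(.02,.035,.0425,.046):
    r=ctrl.move_linear(p(-.015-x,.092),vel=.04,stop_force=35)
    print(x,r,ctrl.read_force()@u,(ctrl.read_tool_pos()-p(-.015,.092))@u,ctrl.read_clock())
    if r:break
c=ctrl.camera("wrist");cv2.imwrite("pics/w2.png",c["pixels"][:,:,::-1])
E
```

```text
down [-0.80775223 -0.72065178  0.35061395]
grip 0.0004399166289373534 0.0 -0.5528676470722093
0.02 False 0.3848665705753031 -0.01989438778885752 4.6417
0.035 False 0.14373233820313805 -0.03507784206258407 5.1667
0.0425 False -0.0632966077327155 -0.042802104894326176 5.5
0.046 False 0.14730367260014768 -0.04626618042336288 5.75
```

View pics/w2.png

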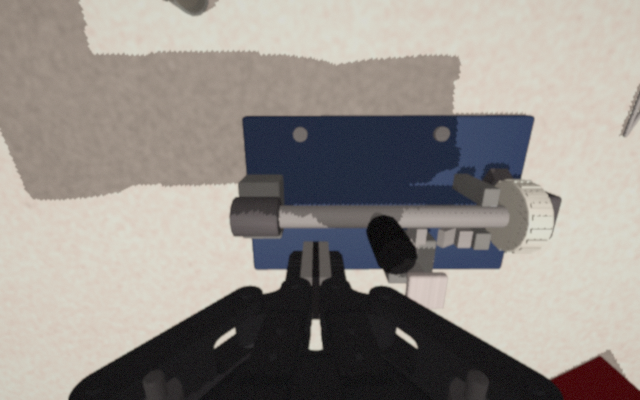

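```bash
python3 - <<'E'
from station import ctrl;from h import *
import pickle
c=ctrl.camera("wrist");T=ctrl.read_tool_pos();print(T)
print("tcp",proj(c,T),"knob lo/hi",proj(c,[S(-.0135,0,.08),S(-.0135,0,.12)]),"cap/rodend",proj(c,[S(-.11,0,.055),S(.024,-.055,.078)]))
print("corners",proj(c,[S(a,b,.014) for a in(-.125,.125) for b in(-.075,.075)]))
w=pickle.load(open("w1.pkl","rb"))
for k in(c,w):
    R=np.array(k["R"]);print("cam pos",-R.T@np.array(k["t"]),"axis",R[2])
# triangulate knob top from the two wrist views + scene + side
d=pickle.load(open("d0.pkl","rb"))
A=[]
for k,px in((w,(318,196)),(c,(396,259)),(d["scene"],(222,258)),(d["side"],(402,119))):
    a=ray(k,px,0)[0];b=ray(k,px,.2)[0];n=(b-a)/np.linalg.norm(b-a);A.append((a,n));print(ray(k,px,.12)[0])
M=sum(np.eye(3)-np.outer(n,n) for a,n in A);B=sum((np.eye(3)-np.outer(n,n))@a for a,n in A)
print("tri",np.linalg.solve(M,B))
E
```

```text
[ 0.49083421 -0.19247979  0.09204192]
tcp [[316.2201649  232.07819453]] knob lo/hi [[381.53675496 224.8290202 ]
 [396.88106287 252.67257981]] cap/rodend [[251.71534526 212.22909764]
 [424.64845269 289.76915218]]
corners [[250.60574306 267.71457187]
 [237.9611435  111.32996611]
 [500.01461828 267.68750543]
 [535.77080662 111.17369902]]
cam pos [ 0.52617511 -0.12069834  0.2659048 ] axis [-0.13984177 -0.27842784 -0.95022219]
cam pos [ 0.56565553 -0.14146517  0.37388233] axis [-0.14056037 -0.2785869  -0.95006954]
[ 0.53167077 -0.21431285  0.12      ]
[ 0.52996968 -0.21655027  0.12      ]
[ 0.53147148 -0.21179218  0.12      ]
[ 0.52756921 -0.20897444  0.12      ]
tri [ 0.53053099 -0.21400218  0.11904635]
```

The fingers shut with nothing between them. The tips at row 243 look too high for the stated TCP, which projects to (316,232) with pads ±16 px. To check the tip height, I'll touch the knob top (z 0.120) gently with the shut fingers.

```bash
sed -i 's/C=np.array(\[.544,-.219\])/C=np.array([.5445,-.2205])/' h.py; python3 - <<'E'
from station import ctrl;from h import *
ctrl.move_linear(S(-.0595,0,.165),vel=.15)
ctrl.move_linear(S(-.015,0,.165),vel=.15)
r=ctrl.move_linear(S(-.015,0,.055),vel=.04,stop_force=4)
print(r,ctrl.read_tool_pos(),ctrl.read_force(),ctrl.read_clock(),ctrl.read_finger_gap())
c=ctrl.camera("wrist");cv2.imwrite("pics/w3.png",c["pixels"][:,:,::-1])
c=ctrl.camera("side");cv2.imwrite("pics/s3.png",cv2.resize(c["pixels"][30:220,280:520,::-1],None,fx=3,fy=3))
E
```

```text
True [ 0.53097613 -0.21377708  0.08883363] [-0.32810211  0.34251409  5.12099979] 8.6917 0.0024269201503581256
```

View pics/s3.png

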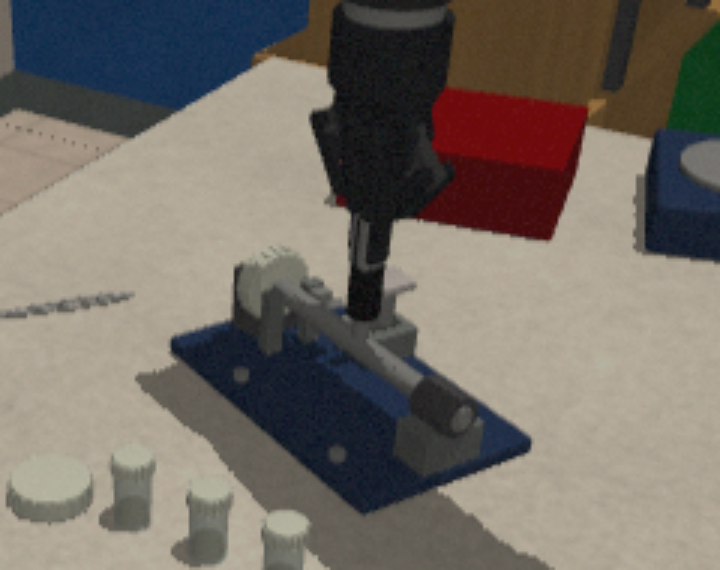

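The side view shows the shut fingers standing on the knob top at crop (365,270), with the TCP reading 0.089. The real tips are therefore 31 mm above the reported TCP. I'll apply that offset and redo the grip.

```bash
echo 'OZ=-.031' >> h.py; python3 - <<'E'
from station import ctrl;from h import *
ctrl.move_linear(S(-.015,0,.17+OZ),vel=.15)
ctrl.let_go()
r=ctrl.move_linear(S(-.015,0,.094+OZ),vel=.08,stop_force=10)
print(r,ctrl.read_force()@u)
ctrl.close(50)
g=ctrl.read_finger_gap();print("grip",g,ctrl.read_finger_force(),ctrl.read_force()@u)
if g>.15 and not r:
  for x in(.02,.0375,.0455):
    r=ctrl.move_linear(S(-.015-x,0,.094+OZ),vel=.05,stop_force=35)
    print(x,r,ctrl.read_force()@u,(ctrl.read_tool_pos()-S(-.015,0,0))@u,ctrl.read_clock())
c=ctrl.camera("wrist");cv2.imwrite("pics/w4.png",c["pixels"][:,:,::-1])
E
```

```text
False -0.06002731018564198
grip 0.2585966329625035 49.53930974006653 2.040707485726959
0.02 False 10.185665358925378 -0.015421767503451093 12.3167
0.0375 False 10.887710849605108 -0.032516663385072905 12.8167
0.0455 False 13.401044697411642 -0.039816085372011395 13.125
```

View pics/w4.png

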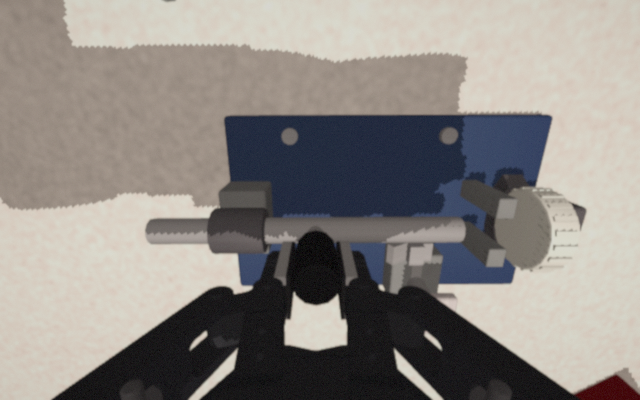

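The knob is gripped and drawn about 40 mm; the arm yields about 5.5 mm under the load. I'll keep drawing by the measured position.

```bash
python3 - <<'E'
from station import ctrl;from h import *
for x in(.048,.050,.0515,.053):
    r=ctrl.move_linear(S(-.015-x,0,.094+OZ),vel=.04,stop_force=25)
    a=-(ctrl.read_tool_pos()-S(-.015,0,0))@u
    print(x,r,ctrl.read_force()@u,a,ctrl.read_clock())
    if r or a>.0455:break
ctrl.let_go();ctrl.sleep(.1)
print(ctrl.read_force())
c=ctrl.camera("wrist");cv2.imwrite("pics/w5.png",c["pixels"][:,:,::-1])
print(proj(c,[S(-.015-a,0,.12) for a in(0,.04,.05)]))
E
```

```text
0.048 False 13.966720728334291 0.042001533538528195 13.425
0.05 False 12.99776834558965 0.043860083666657106 13.675
0.0515 False 14.015212218691586 0.04518203781796039 13.925
0.053 False 14.405554016200574 0.04662065363257407 14.175
[-0.07628184  0.37590129  0.03317815]
[[428.37739102 282.81586694]
 [343.86812404 282.69587786]
 [322.76500396 282.66591495]]
```

View pics/w5.png

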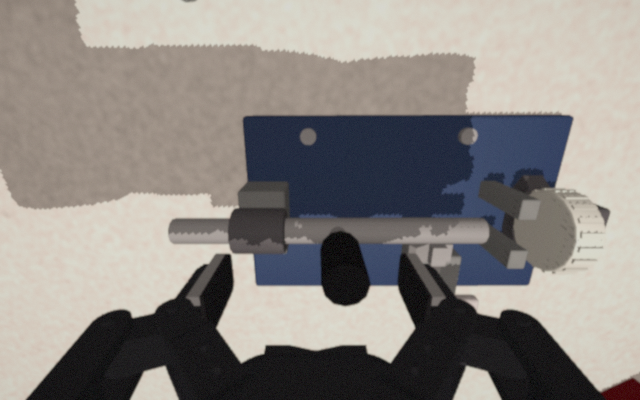

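The knob now sits at column 345, which matches a 0.040 draw (predicted 344). The sear has caught and the fingers are clear. Now the trip pad.

```bash
python3 - <<'E'
from station import ctrl;from h import *
ctrl.sleep(.3)
ctrl.move_linear(S(-.06,0,.17+OZ),vel=.12)
ctrl.close(20)
ctrl.move_linear(S(.024,-.055,.15+OZ),vel=.15)
r=ctrl.move_linear(S(.024,-.055,.0885+OZ),vel=.1,stop_force=6)
f0=ctrl.read_force()[2]
print(r,f0,ctrl.read_clock())
r=ctrl.move_linear(S(.024,-.055,.060+OZ),vel=.03,stop_force=14)
print(r,ctrl.read_tool_pos()[2]-OZ,ctrl.read_force(),ctrl.read_clock())
c=ctrl.camera("wrist")
ctrl.move_linear(S(.024,-.055,.16+OZ),vel=.12)
ctrl.sleep(.2)
c=ctrl.camera("wrist");cv2.imwrite("pics/w6.png",c["pixels"][:,:,::-1])
print(ctrl.read_force(),ctrl.read_clock(),proj(c,[S(-.015-a,0,.12) for a in(0,.04)]+[S(.024,-.055,.078)]))
E
```

```text
False 0.31164904340724475 18.4083
True 0.06881601269055833 [-0.70609443  1.5633261   5.98285116] 19.1083
[-0.25848036 -0.43673903  0.57149214] 20.325 [[255.276755   146.81575638]
 [191.89573407 146.8181806 ]
 [317.00356061 206.60439652]]
```

View pics/w6.png

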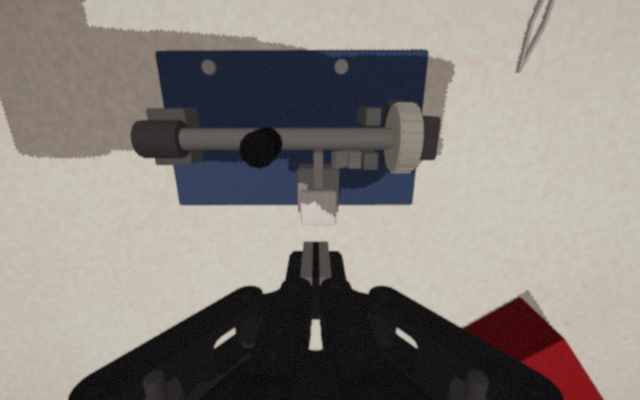

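The knob is at (260,147), which is home. The rod no longer sticks out at the back, the pad is up at (318,207), and the fingers are clear.

```bash
python3 -c "
from station import ctrl
print(ctrl.sign_off(),ctrl.read_clock())"
```

```text
the job is handed in; nothing more can be done
the job is handed in; nothing more can be done
```

The cap is marked: the loaded stamp's striker was drawn, caught by the sear and fired home, the trip pad is up again, and the job was handed in at about 20 s without going near the empty stamp (the sign-off returned no verdict).

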